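# True the dish turntable: park the bent rim's high spot at the dial gauge

## Robot

A 6-joint arm with a two-finger parallel gripper is mounted at the origin on the work surface. World frame = base frame: x ahead of the robot, y to its left, z up, the work surface at z = 0. Lengths are in mm, angles in rad, forces in N, time in s.
With the tool pointing down it reaches from about 275 to 850 mm from the base axis. Payload 5.2 kg.
Tool frame: the origin (TCP) lies at the very end of the fingers, on their centre line; the grasp point (between the pads) lies 19 mm behind it (tcp_to_grasp is the distance from the TCP to the grasp point, in mm); z points along the fingers, y is the line along which they close (so a half turn about z gives the same grasp; the last joint's range is limited). The gripper opens to 85 mm and grips with 20 to 120 N. Pads are 22 mm wide; open, the fingers measure 114 mm over their backs; the gripper's body (76 mm by 85 mm) begins 54 mm behind the grasp point. The pads swing forward as they close: fully open they stand 13 mm farther back than shut.
Start: joints at [1.027, 0.259, 1.535, -0, 1.348, -0.203], TCP at [183.811, 518.381, 231.31] pointing down, gripper open.
Joint ranges: [-3.14, 3.14], [-0.91, 2.08], [0.19, 2.58], [-1.22, 4.36], [0.22, 2.71], [-3.12, 3.12]. Speed limits (rad/s): [2.57, 2.57, 3.14, 3.14, 3.14, 3.14].

## Interface

Orientations are given as a rotation vector (axis times angle).
In Python, from cell import * gives the robot as it stands. The module is installed in compiled form; this text tells all that it offers.
- The arm moves only by the tool drive_tool, never from a script. Its argument "moves" is a list of rows, each an object of numbers: "x", "y", "z": the shift along the world's x, y, z as a fraction of full scale; "twist": the turn about the world's z as a fraction of full scale. In form: [{"x": .., "y": .., "z": .., "twist": ..}, ...]. A call has exactly 8 rows; each row is the pose to reach, as a shift and turn from the pose commanded when the call began, turning the shorter way round; what a row does not reach only later rows make up. Full scale, the value 1, is 40 cm for a shift and 2 pi rad for a turn. A row lasts 1/12 s, in which the tool goes at most 41.7 mm and 7.16 degrees, less where a joint would pass 70% of its speed; a pose out of reach is approached as far as the arm can. A call with a number of a shift or a turn outside -1 to 1 is refused whole. A call with a gripper value outside its range is refused whole. "fingers" is the closure, from 0 (fully open) to 1 (shut), set as the call begins (left out, the last holds). The fingers move at their own pace and stop on an object; "grip_force" is the grip in N (left out, the last holds). Time passes only in rows, so rows that repeat a pose let the fingers close, or fill a call up. It gives the time, the measured TCP pose, the force, the opening and the grip force at its end, in the units of the state.
- get_obs(): the state, without advancing time (a new reading comes with each control period).
- get_image(name): name is "side" or "top" or "wrist"; returns (picture, depth): 420x560x3 uint8, red, green, blue; 420x560 float32, mm along the optical axis (not along the pixel's ray), 0 where there is no reading.
- camera_params(name): a dict with "intrinsics" (3x3 intrinsics, pixels), "dist" ([k1, k2, p1, p2, k3] as OpenCV has them; the pictures are not rectified), "extrinsics" (4x4, takes a point from world to camera coordinates). Camera axes: x right, y down, z forward; pixel columns grow to the right and rows downward; lengths in mm; the calibration is good to about 2 mm. A picture is of the moment at which its call begins: read the wrist's pose just before it. camera_params takes no time and is no camera call; for the wrist camera it gives the pose at the moment of the call.
- job_done(): hands the job in; it is judged then, once.
The state is a dict: "time": time; "qpos": joint angles; "qd": joint speeds; "effort": joint torques, N m; "tcp_pos": TCP position; "tool_rot": TCP orientation; "contact_force": force on the tool from outside, world axes, zero at the start; "ft_torque": the same for the moment, N m; "gripper_width": finger opening in mm; "gripper_force": force on a finger pad.
Only numpy, scipy, OpenCV 4.12 (cv2) and the standard library are available. Lean on these libraries where they do the work, as an engineer would, in place of code of your own. Each camera call takes 0.05 s, during which the arm holds its last target. There are 200 camera calls.

## Task

The dish turntable was dropped and its rim is bent. Slide the dial gauge in by its knob until its tip bears on the rim and the needle has moved off its rest, then turn the platter slowly by hand, never faster than about a quarter turn a second, find the highest spot of the whole rim and leave the platter standing with that spot against the gauge tip. Never touch the dial gauge itself, only its slide knob, and leave everything else on the bench where it is.

Things in the scene. Friction and masses are not known exactly. Their poses are not given: they have to be found in the camera images.
- rig: Steel plate 190 x 400 x 8 mm lying on the bench that carries everything of the job: the turntable on its grey cast foot, and the slide bed with the gauge. Origin at bench height on the turntable's axis. Its +y axis points level from the spindle along the slide: gauge tip, gauge and slide knob all lie on that line. Fixed; the plate reaches 280 mm to +y, 120 mm to -y.
- spindle (a point): The turntable's vertical axis at the platter's top face, 82 mm above the bench. Platter: aluminium, 144 mm across, with a rim flange 160 mm across, 8 mm thick, its middle 75 mm above the bench. The rim is bent outwards by at most 5 mm in three places, each rounded and spread over 40 to 60 degrees; one is clearly the highest; where it is on the rim differs each time and is not given.
- lug1 (a point): Centre of the top of the first of three identical upright steel lugs on the platter: fixed pins with a smooth round sleeve 13 mm across that turns freely on its pin, so that a hand holding it need not turn. They stand 32 mm proud of the platter, 52 mm from the spindle, 120 degrees apart, tops 114 mm above the bench. They hold a dish in use; by them the hand turns the platter.
- lug2 (a point): Same for the second lug, 120 degrees counter-clockwise (seen from above) from the first.
- lug3 (a point): Same for the third lug.
- platter (a joint): Angle of the platter, rad, growing counter-clockwise seen from above, turns without end; at 0 lug1 points at the gauge. It turns in grease with light friction (0.05 N m, plus 0.08 N m at 1 rad/s) and stays where it is left. It says nothing of where the bulges are.
- slide_knob (a point): Centre of the top of the slide's upright round steel knob (16 mm across, 58 mm tall, top 121 mm above the bench), 66 mm behind the dial's middle, on the side away from the platter. Pushing it level towards the spindle slides the gauge to the rim (friction 4 N, 55 mm travel); it stays where it is left. At the start the tip is 20 to 40 mm off the plain rim.
- gauge_tip (a point): Foremost point of the ball tip (6 mm ball) of the gauge's level spring plunger, 75 mm above the bench. Bearing on the rim, its distance from the spindle axis is the rim's radius there: 80 mm where not bent. Plunger out, it lies 72 mm before the dial's middle. Travel 10 mm, spring under 1 N: pressed in more than 5 mm on unbent rim, it may run out of travel on a bulge.
- needle (a joint): The dial's reading: angle of the black needle, rad, 0 when the plunger is out (needle points at the platter), growing clockwise seen from above by 0.628 rad for each mm the plunger is pressed in (one turn for 10 mm).
- gauge: The dial gauge: round steel case 76 mm across lying level, white face up with black ticks, its face 87 mm above the bench; plunger towards the platter. Origin at the middle of the case, 75 mm above the bench. Not to be touched. It rides on the dark steel slide block.
- wrench: Bystander: flat steel spanner 150 mm long lying on the steel plate beside the slide. Origin under its middle.
- dish: Bystander: single closed dish 94 mm across, 17 mm high, beside the steel plate. Origin under its centre.
- dish_stack: Bystander: pile of three closed dishes 94 mm across, 51 mm high. Origin under its centre.
- mallet: Bystander: small mallet with wooden handle, 205 mm long, 32 mm thick, lying. Origin under the middle.
- tip_box: Bystander: blue box with clear lid, 125 x 85 x 90 mm. Origin under its centre.
- tube_rack: Bystander: white rack of tubes, 75 x 200 mm, 108 mm high. Origin under its centre.
- media_bottle: Bystander: glass bottle with foil cap, 86 mm across, 180 mm high. Origin under its centre.
- loop_stand: Bystander: round black holder 76 mm across with two upright wire loops, 190 mm high. Origin under its centre.

How it is judged:
By the outcome, as a careful person would: the job done as asked, in the order asked, and still so for the second after the job is handed in, with the robot touching nothing.
It also fails if it takes over 72 s, if anything falls off the work surface, if the arm or the gripper's body presses on something with over 40 N, if the wrist force passes 120 N, or if a joint passes its speed limit or range.

## Working session

There is one attempt and no reset: what is moved stays moved. The work goes in short steps, Python scripts to look and compute and a tool call to move; the robot and the scene stay as the last step left them, time stands still between calls to the robot, and variables do not carry over. Pictures are saved under pics/ and viewed, at most 10 in all, crops included, and the job is handed in when it is done.

Besides the shell and the picture viewer there is one more tool, called by a JSON object that holds its "api" and its "payload". drive_tool: Moves the arm, as the interface text tells. Its arguments: {"type":"object","properties":{"moves":{"type":"array"},"fingers":{"type":"number"},"grip_force":{"type":"number"}},"required":["moves"]}

```bash
mkdir -p pics
python3 - <<'E'
from cell import *
import cv2,numpy as np
o=get_obs();print({k:np.round(v,3) for k,v in o.items()})
for n in["top","side"]:
    p,d=get_image(n);cv2.imwrite(f"pics/{n}0.png",p[:,:,::-1]);np.save(f"{n}0.npy",d)
    c=camera_params(n);print(n,{k:np.round(v,3).tolist() for k,v in c.items()})
E
```

```text
{'time': np.float64(0.0), 'qpos': array([ 1.027,  0.259,  1.536, -0.   ,  1.348, -0.203]), 'qd': array([ 0.   ,  0.002, -0.001,  0.   , -0.001, -0.   ]), 'effort': array([-1.0000e-03, -4.4602e+01, -2.9057e+01, -1.0000e-03,  1.2000e-02,
       -0.0000e+00]), 'tcp_pos': array([183.508, 517.897, 230.441]), 'tool_rot': array([-5.330e-01, -3.095e+00,  3.000e-03]), 'contact_force': array([0.227, 0.292, 1.916]), 'ft_torque': array([0.049, 0.009, 0.027]), 'gripper_force': np.float64(0.0), 'gripper_width': np.float64(85.837)}
top {'intrinsics': [[434.37, 0.0, 278.608], [0.0, 434.37, 214.311], [0.0, 0.0, 1.0]], 'dist': [-0.081, 0.0, 0.0, 0.0, 0.0], 'extrinsics': [[-0.004, -1.0, -0.007, -32.381], [-0.987, 0.006, -0.162, 562.618], [0.162, 0.007, -0.987, 1140.224], [0.0, 0.0, 0.0, 1.0]]}
side {'intrinsics': [[456.789, 0.0, 274.886], [0.0, 456.789, 211.606], [0.0, 0.0, 1.0]], 'dist': [-0.095, 0.0, 0.0, 0.0, 0.0], 'extrinsics': [[0.837, -0.547, -0.02, -500.834], [-0.365, -0.532, -0.764, 244.719], [0.408, 0.647, -0.645, 1087.156], [0.0, 0.0, 0.0, 1.0]]}
```

View pics/top0.png

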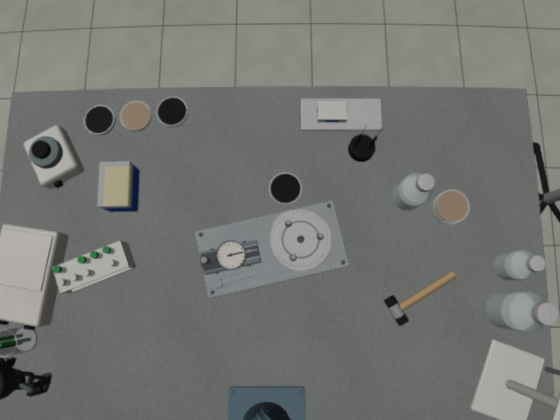

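View pics/side0.png

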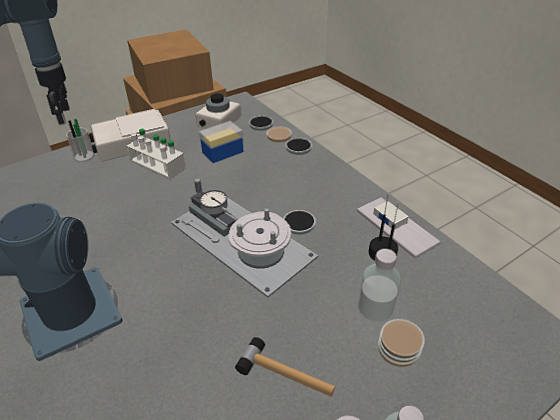

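The top view shows the platter hub at about (300,239), the dial at (232,254) and the knob near (207,258). I'll enlarge that region.

```bash
cat > h.py <<'E'
from cell import *
import cv2,numpy as np
def px2w(n,uv,z,c=None):
    c=c or camera_params(n);K,D,E=[np.array(c[k],float) for k in("intrinsics","dist","extrinsics")]
    q=cv2.undistortPoints(np.array(uv,float).reshape(-1,1,2),K,D).reshape(-1,2)
    R,t=E[:3,:3],E[:3,3];C=-R.T@t
    r=np.c_[q,np.ones(len(q))]@R
    return C+r*((np.array(z)-C[2])/r[:,2])[:,None]
def w2px(n,P,c=None):
    c=c or camera_params(n);K,D,E=[np.array(c[k],float) for k in("intrinsics","dist","extrinsics")]
    return cv2.projectPoints(np.array(P,float).reshape(-1,3),cv2.Rodrigues(E[:3,:3])[0],E[:3,3],K,D)[0].reshape(-1,2)
E
python3 - <<'E'
import cv2
p=cv2.imread("pics/top0.png")[198:302,192:352]
cv2.imwrite("pics/c0.png",cv2.resize(p,None,fx=5,fy=5,interpolation=cv2.INTER_CUBIC))
E
```

```text
(no output)
```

View pics/c0.png

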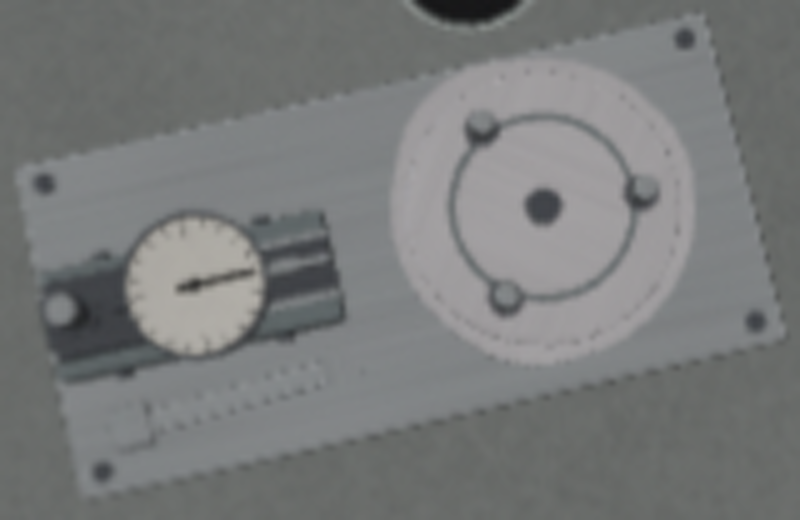

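Crop: hub (543,207), lug tops (482,120), (645,186), (507,291), dial centre (196,285), knob top (63,305), plate corners (15,170), (705,15), (785,340), (88,497).

Run:
```python
from h import *
a=np.array([(543,207),(482,120),(645,186),(507,291),(196,285),(63,305),(15,170),(705,15),(785,340),(88,497)],float)
z=[83,114,114,114,87,121,8,8,8,8]
P=px2w("top",(a+.5)/5-.5+[192,198],z);print(P.round(1))
c=P[1:4,:2].mean(0);print("lugcentre",c,np.linalg.norm(P[1:4,:2]-c,axis=1))
d=(P[6]+P[9]-P[7]-P[8])[:2];d/=np.linalg.norm(d);n=np.array([d[1],-d[0]])  # +y rig, +x rig
print("rig y",d,np.degrees(np.arctan2(d[1],d[0])))
ctr=P[6:10,:2].mean(0);print("plate->spindle",ctr-80*d)
s=c
for q in P: print(((q[:2]-s)@n).round(1),((q[:2]-s)@d).round(1))
for q in P[1:4]: print(np.degrees(np.arctan2(q[1]-s[1],q[0]-s[0])-np.arctan2(d[1],d[0])))
```

```text
[[ 490.5  -91.7   83. ]
 [ 532.2  -59.7  114. ]
 [ 497.6 -142.6  114. ]
 [ 444.5  -71.7  114. ]
 [ 450.2   89.4   87. ]
 [ 437.8  152.6  121. ]
 [ 520.7  201.6    8. ]
 [ 607.2 -188.2    8. ]
 [ 423.6 -228.3    8. ]
 [ 339.3  156.9    8. ]]
lugcentre [491.42872797 -91.31942401] [51.57325756 51.67425121 50.87221944]
rig y [-0.2151504   0.97658093] 102.42435104672992
plate->spindle [489.91089573 -92.59657551]
-1.0 -0.2
46.6 22.1
-5.0 -51.4
-41.6 29.3
-1.4 185.3
0.1 249.8
91.6 279.8
92.2 -119.5
-95.7 -119.1
-95.1 275.2
-64.57547317274286
-185.53640039758173
54.84508281980391
```

{"api": "drive_tool", "payload": {"moves": [{"x": 0.06,"y": -0.07,"z": 0.045,"twist": -0.018},{"x": 0.12,"y": -0.14,"z": 0.09,"twist": -0.036},{"x": 0.18,"y": -0.21,"z": 0.13,"twist": -0.054},{"x": 0.23,"y": -0.29,"z": 0.17,"twist": -0.072},{"x": 0.28,"y": -0.37,"z": 0.21,"twist": -0.09},{"x": 0.33,"y": -0.45,"z": 0.25,"twist": -0.108},{"x": 0.38,"y": -0.53,"z": 0.29,"twist": -0.126},{"x": 0.43,"y": -0.61,"z": 0.33,"twist": -0.144}], "fingers": 0, "grip_force": 25}}

```text
time: 0.77
tcp_pos: [356.1, 272.6, 363.9]
tool_rot: [-1.839, -2.547, 0.001]
contact_force: [1.3, -0.2, -0.4]
gripper_width: 85.4
gripper_force: 0.0
```

Run:
```python
from h import *
o=get_obs();print(o["time"],o["tcp_pos"],o["qpos"])
c=camera_params("wrist");E=np.array(c["extrinsics"]);print(c["intrinsics"],"C",-E[:3,:3].T@E[:3,3]);print(E[:3,:3].round(3))
print(w2px("wrist",[[490.5,-92,79],[455,89,87],[438,153,121]]))
```

```text
0.7667 [356.0661174  272.64063971 363.8710498 ] [ 4.03841366e-01  1.16683911e-02  1.50715311e+00 -2.40194714e-05
  1.62313569e+00  8.38824999e-02]
[[323.73841053   0.         277.18710565]
 [  0.         323.73841053 209.34621086]
 [  0.           0.           1.        ]] C [331.40420156 349.47727961 506.96218183]
[[ 0.949  0.314  0.   ]
 [ 0.299 -0.903  0.308]
 [ 0.097 -0.293 -0.951]]
[[284.35311195 391.35076873]
 [300.6588946  303.69844571]
 [306.48482991 276.38789719]]
```

Run:
```python
from h import *
c=camera_params("wrist");p,d=get_image("wrist");cv2.imwrite("pics/w1.png",cv2.resize(p[:,:,::-1],None,fx=1.4,fy=1.4,interpolation=cv2.INTER_CUBIC))
import pickle;pickle.dump(c,open("w1.pkl","wb"))
```

```text
(no output)
```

View pics/w1.png

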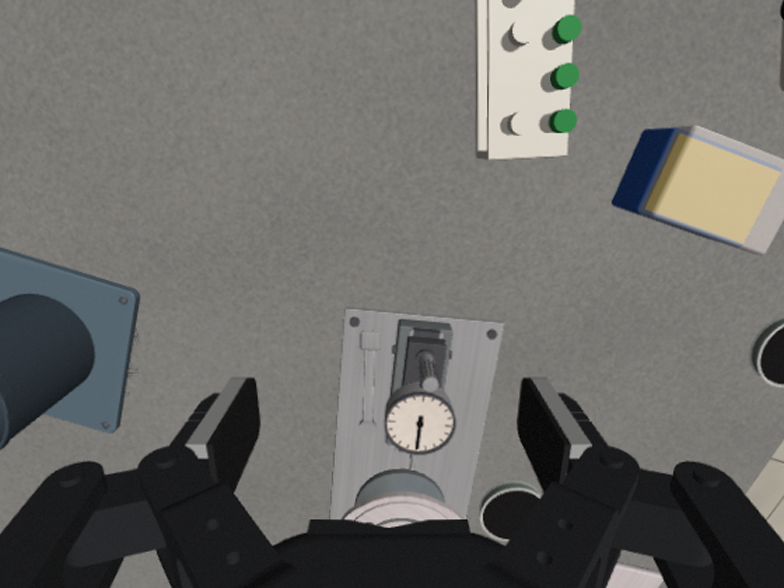

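The wrist view shows the knob top at (431,384), the dial at (419,423) and the needle pointing at the platter, all in enlarged pixels.

Run:
```python
from h import *
import pickle
c=pickle.load(open("w1.pkl","rb"))
a=(np.array([(431,384),(419.5,423.5)])+.5)/1.4-.5
print(px2w("wrist",a,[121,87],c))
```

```text
[[438.40468103 156.72201817 121.        ]
 [452.5400631   90.68420069  87.        ]]
```

{"api": "drive_tool", "payload": {"moves": [{"x": 0.041,"y": -0.06,"z": -0.066,"twist": -0.003},{"x": 0.082,"y": -0.12,"z": -0.132,"twist": -0.007},{"x": 0.123,"y": -0.18,"z": -0.198,"twist": -0.01},{"x": 0.164,"y": -0.24,"z": -0.264,"twist": -0.014},{"x": 0.205,"y": -0.3,"z": -0.33,"twist": -0.017},{"x": 0.205,"y": -0.3,"z": -0.41,"twist": -0.017},{"x": 0.205,"y": -0.3,"z": -0.48,"twist": -0.017},{"x": 0.205,"y": -0.3,"z": -0.53,"twist": -0.017}]}}

```text
time: 1.48
tcp_pos: [436.4, 153.7, 148.3]
tool_rot: [-1.966, -2.447, 0.004]
contact_force: [0.2, -0.0, -0.4]
gripper_width: 85.1
gripper_force: 0.0
```

{"api": "drive_tool", "payload": {"moves": [{"x": 0,"y": 0,"z": -0.05,"twist": 0},{"x": 0,"y": 0,"z": -0.1,"twist": 0},{"x": 0,"y": 0,"z": -0.145,"twist": 0},{"x": 0,"y": 0,"z": -0.145,"twist": 0},{"x": 0,"y": 0,"z": -0.145,"twist": 0},{"x": 0,"y": 0,"z": -0.145,"twist": 0},{"x": 0,"y": 0,"z": -0.145,"twist": 0},{"x": 0,"y": 0,"z": -0.145,"twist": 0}]}}

```text
time: 2.15
tcp_pos: [438.7, 154.6, 94.5]
tool_rot: [1.965, 2.449, 0.003]
contact_force: [-0.4, 0.1, -0.4]
gripper_width: 85.3
gripper_force: 0.0
```

Run:
```python
from h import *
o=get_obs();print(o["time"],o["tcp_pos"],o["tool_rot"],o["contact_force"])
p,d=get_image("wrist");cv2.imwrite("pics/w2.png",p[:,:,::-1])
```

```text
2.15 [438.71631921 154.55895086  94.5039025 ] [1.96474937 2.44913759 0.00273396] [-0.41041897  0.06299852 -0.36093315]
```

View pics/w2.png

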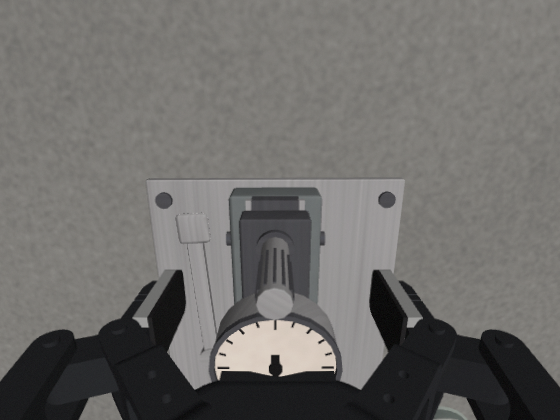

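The knob is centred between the fingers and the yaw matches the slide. I'll close on it, then push along the slide.

{"api": "drive_tool", "payload": {"moves": [{"x": 0,"y": 0,"z": 0,"twist": 0},{"x": 0,"y": 0,"z": 0,"twist": 0},{"x": 0,"y": 0,"z": 0,"twist": 0},{"x": 0,"y": 0,"z": 0,"twist": 0},{"x": 0,"y": 0,"z": 0,"twist": 0},{"x": 0,"y": 0,"z": 0,"twist": 0},{"x": 0,"y": 0,"z": 0,"twist": 0},{"x": 0,"y": 0,"z": 0,"twist": 0}], "fingers": 1, "grip_force": 25}}

```text
time: 2.87
tcp_pos: [437.4, 154.3, 93.4]
tool_rot: [-1.966, -2.45, 0.001]
contact_force: [-1.4, -1.2, 3.9]
gripper_width: 15.2
gripper_force: 24.5
```

{"api": "drive_tool", "payload": {"moves": [{"x": 0.002,"y": -0.009,"z": 0,"twist": 0},{"x": 0.004,"y": -0.018,"z": 0,"twist": 0},{"x": 0.006,"y": -0.027,"z": 0,"twist": 0},{"x": 0.008,"y": -0.036,"z": 0,"twist": 0},{"x": 0.01,"y": -0.045,"z": 0,"twist": 0},{"x": 0.012,"y": -0.054,"z": 0,"twist": 0},{"x": 0.0145,"y": -0.066,"z": 0,"twist": 0},{"x": 0.017,"y": -0.078,"z": 0,"twist": 0}]}}

```text
time: 3.53
tcp_pos: [444.2, 123.8, 93.4]
tool_rot: [-1.965, -2.449, -0.001]
contact_force: [-2.7, 4.3, 3.5]
gripper_width: 15.1
gripper_force: 24.6
```

Run:
```python
from h import *
o=get_obs();print(o["time"],o["tcp_pos"],o["contact_force"])
t,_=get_image("top")
p,d=get_image("wrist");t=cv2.resize(t[215:285,185:285],(600,420),interpolation=cv2.INTER_CUBIC)
im=np.hstack([p[180:420,150:400],cv2.resize(t,(343,240))])
cv2.imwrite("pics/w3.png",im[:,:,::-1])
```

```text
3.5333 [444.24766746 123.80065852  93.37661072] [-2.68132362  4.27937418  3.49118661]
```

View pics/w3.png

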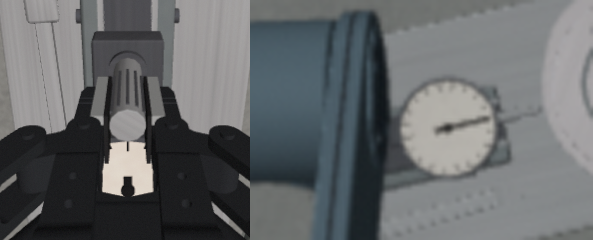

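{"api": "drive_tool", "payload": {"moves": [{"x": 0.0005,"y": -0.002,"z": 0,"twist": 0},{"x": 0.001,"y": -0.004,"z": 0,"twist": 0},{"x": 0.0015,"y": -0.006,"z": 0,"twist": 0},{"x": 0.002,"y": -0.008,"z": 0,"twist": 0},{"x": 0.0025,"y": -0.01,"z": 0,"twist": 0},{"x": 0.0027,"y": -0.012,"z": 0,"twist": 0},{"x": 0.0027,"y": -0.012,"z": 0,"twist": 0},{"x": 0.0027,"y": -0.012,"z": 0,"twist": 0}]}}

```text
time: 4.3
tcp_pos: [445.3, 118.9, 93.4]
tool_rot: [-1.966, -2.45, -0.0]
contact_force: [-3.3, 3.0, 5.6]
gripper_width: 15.1
gripper_force: 24.7
```

```bash
cat > g.py <<'E'
from h import *
d=np.array([-.2150,.9766]);S=np.array([490.8,-91.8])
def needle(n,cen,im=None,c=None):
    """rad, clockwise from pointing at the platter; refine the centre on the white face"""
    if im is None: c=camera_params(n);im=get_image(n)[0]
    g=cv2.GaussianBlur(im,(0,0),.3).astype(np.float32).mean(2)
    k=4;R=45;ys,xs=np.mgrid[-R:R:1/k,-R:R:1/k]
    def rect(cen):
        P=np.c_[cen[0]+xs.ravel(),cen[1]+ys.ravel(),np.full(xs.size,87.)]
        q=w2px(n,P,c).astype(np.float32)
        return cv2.remap(g,q[:,0].reshape(xs.shape),q[:,1].reshape(xs.shape),cv2.INTER_CUBIC)
    r=rect(cen);w=((r>145)&(np.hypot(xs,ys)<40)).astype(np.uint8)
    w=cv2.morphologyEx(w,cv2.MORPH_CLOSE,np.ones((25,25)));
    m=cv2.moments(w,True);off=np.array([m["m10"],m["m01"]])/max(m["m00"],1)/k-R
    r=rect(np.array(cen)+off)
    th=np.radians(np.arange(0,360,1));a0=np.arctan2(-d[1],-d[0])
    rad=np.arange(5,19,.5)
    A=a0-th  # clockwise from above
    X=((np.cos(A)[:,None]*rad+R)*k).astype(np.float32);Y=((np.sin(A)[:,None]*rad+R)*k).astype(np.float32)
    s=255-cv2.remap(r,X,Y,cv2.INTER_LINEAR).mean(1)
    s=s-np.median(s);i=s.argmax();j=(i+np.arange(-14,15))%360;v=np.clip(s[j],0,None)
    a=np.radians(i+(v*np.arange(-14,15)).sum()/v.sum())
    return a,off,s.max(),r,m["m00"]/k**2
E
cat > step.py <<'E'
import sys
from g import *
o=get_obs();t=o["tcp_pos"]
cen=np.load("cen.npy")
for n in ("top",)+tuple(sys.argv[1:]):
    a,off,q,r,ar=needle(n,cen);deg=np.degrees(a)
    print(n,"needle deg %.1f mm %.2f q %.0f area %.0f off"%(deg,deg/36,q,ar),off.round(1))
    cv2.imwrite(f"pics/n_{n}_{o['time']:.2f}.png",r)
v=t[:2]-S
print("t %.2f"%o["time"],t.round(1),"F",o["contact_force"].round(1),"r %.1f ang %.1f"%(np.hypot(*v),np.degrees(np.arctan2(v[1],v[0]))),"w %.1f"%o["gripper_width"])
E
python3 - <<'E'
from g import *
t=get_obs()["tcp_pos"][:2];np.save("cen.npy",t-66*d)
E
python3 step.py; cp pics/n_top_*.png pics/v4.png
```

```text
top needle deg 72.0 mm 2.00 q 82 area 3655 off [-1.4  0.2]
t 4.30 [445.3 118.9  93.4] F [-3.3  3.   5.6] r 215.5 ang 102.2 w 15.1[ WARN:0@0.570] global loadsave.cpp:1063 imwrite_ Unsupported depth image for selected encoder is fallbacked to CV_8U.
```

View pics/v4.png

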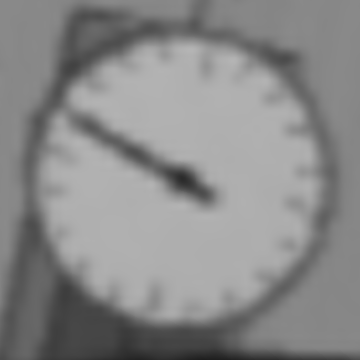

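Reading 72° (2.0 mm). I'll push another 1.5 mm, release and rise.

{"api": "drive_tool", "payload": {"moves": [{"x": 0.0004,"y": -0.0019,"z": 0,"twist": 0},{"x": 0.0008,"y": -0.0038,"z": 0,"twist": 0},{"x": 0.0008,"y": -0.0038,"z": 0,"twist": 0},{"x": 0.0008,"y": -0.0038,"z": 0,"twist": 0},{"x": 0.0008,"y": -0.0038,"z": 0,"twist": 0},{"x": 0.0008,"y": -0.0038,"z": 0,"twist": 0},{"x": 0.0008,"y": -0.0038,"z": 0,"twist": 0},{"x": 0.0008,"y": -0.0038,"z": 0,"twist": 0}]}}

```text
time: 5.02
tcp_pos: [445.7, 117.4, 93.4]
tool_rot: [-1.966, -2.45, -0.0]
contact_force: [-2.5, 2.9, 5.1]
gripper_width: 15.1
gripper_force: 24.7
```

{"api": "drive_tool", "payload": {"moves": [{"x": 0,"y": 0,"z": 0,"twist": 0},{"x": 0,"y": 0,"z": 0,"twist": 0},{"x": 0,"y": 0,"z": 0,"twist": 0},{"x": 0,"y": 0,"z": 0,"twist": 0},{"x": 0,"y": 0,"z": 0,"twist": 0},{"x": 0,"y": 0,"z": 0,"twist": 0},{"x": 0,"y": 0,"z": 0.05,"twist": 0},{"x": 0,"y": 0,"z": 0.12,"twist": 0}], "fingers": 0}}

```text
time: 5.68
tcp_pos: [443.9, 116.7, 139.7]
tool_rot: [-1.963, -2.446, 0.006]
contact_force: [-0.3, 0.8, 0.2]
gripper_width: 85.5
gripper_force: 0.0
```

```bash
python3 step.py 2>/dev/null
```

```text
top needle deg 126.2 mm 3.50 q 83 area 3652 off [-1.  -1.4]
t 5.68 [443.9 116.7 139.7] F [-0.3  0.8  0.2] r 213.7 ang 102.7 w 85.5
```

{"api": "drive_tool", "payload": {"moves": [{"x": -0.001,"y": -0.07,"z": 0.02,"twist": 0},{"x": -0.002,"y": -0.15,"z": 0.02,"twist": 0},{"x": -0.004,"y": -0.23,"z": 0.02,"twist": 0},{"x": -0.005,"y": -0.32,"z": 0.02,"twist": 0},{"x": -0.006,"y": -0.4,"z": 0.02,"twist": 0},{"x": -0.007,"y": -0.473,"z": 0.01,"twist": 0},{"x": -0.007,"y": -0.473,"z": 0,"twist": 0},{"x": -0.007,"y": -0.473,"z": 0,"twist": 0}], "grip_force": 20}}

```text
time: 6.4
tcp_pos: [442.8, -73.6, 140.6]
tool_rot: [-1.97, -2.446, 0.0]
contact_force: [-0.4, 0.9, 0.3]
gripper_width: 85.0
gripper_force: 0.0
```

```bash
python3 - <<'E'
from h import *
o=get_obs();print(o["time"],o["tcp_pos"])
c=camera_params("wrist");p,d=get_image("wrist");cv2.imwrite("pics/w5.png",p[:,:,::-1])
print(w2px("wrist",[[442.8,-71.8,114],o["tcp_pos"]],c))
E
python3 step.py 2>/dev/null
```

```text
6.4 [442.83452036 -73.60552894 140.64762112]
[[276.74133529 249.04158672]
 [275.95680965 274.9515545 ]]
top needle deg 99.3 mm 2.76 q 61 area 2913 off [1.7 4.1]
t 6.45 [442.7 -72.5 140.8] F [-0.3  0.   0.3] r 51.8 ang 158.1 w 85.3
```

View pics/w5.png

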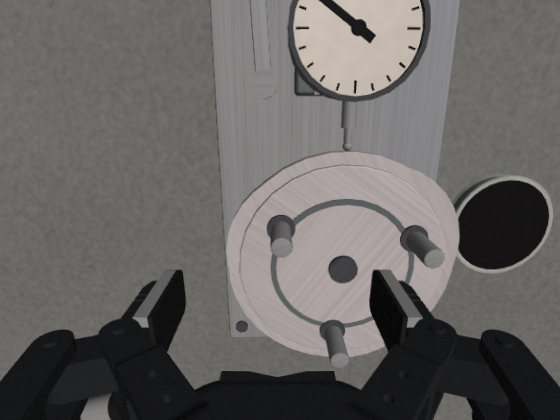

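The wrist view shows the whole dial at about (358,25), the tip on the rim at (347,150) and lug A at (281,245). I'll pull a rough rim profile from this picture and check the side camera's reading.

Run:
```python
from g import *
c=camera_params("wrist");p,_=get_image("wrist")
np.savez("w5.npz",p=p,c=np.array(c,dtype=object))
f=cv2.GaussianBlur(p,(0,0),.8).astype(np.float32);pk=f[...,0]-f[...,1]
ang=np.arange(0,360,5);rad=np.arange(60,95,.25)
# refine centre: use hub dark disc
h=px2w("wrist",[(343,269)],[82],c)[0];print("hub",h)
for cc in (h[:2],):
    out=[]
    for a in ang:
        A=np.radians(a+102.4)
        P=np.c_[cc[0]+rad*np.cos(A),cc[1]+rad*np.sin(A),np.full(rad.size,79.)]
        q=w2px("wrist",P,c).astype(np.float32)
        s=cv2.remap(pk,q[:,:1],q[:,1:],cv2.INTER_LINEAR).ravel()
        hi=np.median(s[:40]);lo=np.median(s[-12:]);
        k=np.where(s<(hi+lo)/2)[0];k=k[k>50]
        out.append((a,rad[k[0]] if len(k) else 0,hi,lo))
    for o in out: print("%d:%.1f(%.0f,%.0f)"%o,end="  ")
print()
try:
    cen=np.load("cen.npy")
    for n,kw in(("wrist",dict(im=p,c=c)),("side",{})):
        a,off,q,r,ar=needle(n,cen,**kw);print(n,np.degrees(a),off,q,ar)
except Exception as e: print(e)
```

```text
hub [494.62927731 -89.71833223  82.        ]
0:80.5(10,2)  5:80.5(10,2)  10:81.0(10,2)  15:80.8(10,2)  20:81.0(10,3)  25:81.0(9,3)  30:81.5(10,1)  35:81.0(10,1)  40:80.8(10,2)  45:81.8(9,2)  50:82.8(10,1)  55:83.2(10,2)  60:83.8(9,2)  65:84.0(9,2)  70:84.0(10,2)  75:83.8(10,2)  80:83.5(10,1)  85:82.5(10,1)  90:81.8(10,2)  95:81.5(10,2)  100:81.8(9,2)  105:81.5(9,2)  110:81.8(10,2)  115:81.8(9,2)  120:81.8(10,1)  125:81.8(10,0)  130:81.5(10,2)  135:81.2(10,2)  140:81.2(9,2)  145:81.0(10,2)  150:81.0(10,2)  155:81.0(9,2)  160:81.0(10,1)  165:81.0(9,1)  170:81.0(6,2)  175:93.5(1,1)  180:72.8(2,1)  185:72.8(9,2)  190:81.5(9,2)  195:81.5(10,1)  200:81.0(10,1)  205:80.8(10,-1)  210:73.5(5,-0)  215:72.8(-0,-1)  220:88.2(-0,-1)  225:81.2(0,-1)  230:79.2(0,-1)  235:75.8(1,-0)  240:72.8(1,0)  245:0.0(0,2)  250:78.2(10,2)  255:78.8(10,2)  260:78.2(10,1)  265:78.8(10,2)  270:91.0(2,0)  275:82.0(2,1)  280:83.8(1,1)  285:82.5(9,2)  290:82.8(9,2)  295:83.2(10,1)  300:83.5(10,0)  305:84.0(10,-3)  310:83.2(10,2)  315:82.8(10,2)  320:81.8(10,2)  325:81.2(10,0)  330:80.0(10,1)  335:79.2(10,1)  340:79.5(10,0)  345:79.8(10,1)  350:80.0(10,2)  355:80.2(10,2)  
wrist 153.59050520062388 [ 2.93263646 -6.59531548] 149.30011 2980.5625
side 209.15216938747142 [ 19.06753463 -12.84562408] 134.38895 807.6875
```

```bash
cat > nd.py <<'E'
from g import *
K=3;R=40;T=26
ys,xs=np.mgrid[-R:R:1/K,-R:R:1/K]
ty,tx=np.mgrid[-T:T+.01:1/K,-T:T+.01:1/K]
def tmpl(deg):
    A=np.arctan2(-d[1],-d[0])-np.radians(deg);u=tx*np.cos(A)+ty*np.sin(A);v=-tx*np.sin(A)+ty*np.cos(A)
    disc=np.hypot(tx,ty)<T
    t=((u>-9)&(u<25)&(abs(v)<1.2)|(np.hypot(tx,ty)<3.5))&disc
    t=cv2.GaussianBlur(t.astype(np.float32),(0,0),2.2);t[~disc]=0
    t[disc]-=t[disc].mean();return t/np.sqrt((t*t).sum())
TT=[(a,tmpl(a)) for a in range(0,360,3)]
def read(n,cen,im=None,c=None,slack=6):
    if im is None: c=camera_params(n);im=get_image(n)[0]
    g=im.astype(np.float32).mean(2)
    q=w2px(n,np.c_[cen[0]+xs.ravel(),cen[1]+ys.ravel(),np.full(xs.size,87.)],c).astype(np.float32)
    r=cv2.remap(g,q[:,0].reshape(xs.shape),q[:,1].reshape(xs.shape),cv2.INTER_LINEAR,borderValue=-1)
    vis=(r>=0).mean();r[r<0]=np.percentile(r,85);r=np.clip(255-r,0,255)
    lo=int(round((R-T-slack)*K));hi=int(round((R-T+slack)*K))
    sc=[];pos=[]
    for a,t in TT:
        m=cv2.matchTemplate(r.astype(np.float32),t,cv2.TM_CCORR)[lo:hi+1,lo:hi+1]
        _,v,_,l=cv2.minMaxLoc(m);sc.append(v);pos.append(((l[0]+lo)/K-R+T,(l[1]+lo)/K-R+T))
    sc=np.array(sc);i=sc.argmax();y0,y1,y2=sc[i-1],sc[i],sc[(i+1)%len(sc)]
    return (TT[i][0]+3*.5*(y0-y2)/(y0-2*y1+y2))%360,y1,np.round(pos[i],1),round(vis,2),r
if __name__=="__main__":
    import sys
    o=get_obs();t=o["tcp_pos"];cen=np.load("cen.npy")
    for n in sys.argv[1:]:
        a,q,pos,vis,r=read(n,cen)
        print(n,"deg %.1f mm %.2f q %.0f"%(a,a/36,q),pos,vis)
        cv2.imwrite(f"pics/n_{n}_{o['time']:.2f}.png",r.astype(np.uint8))
    v=t[:2]-S
    print("t %.2f"%o["time"],t.round(1),"F",o["contact_force"].round(1),"r %.1f rel %.1f"%(np.hypot(*v),(np.degrees(np.arctan2(v[1],v[0]))-102.4+180)%360-180),"w %.1f"%o["gripper_width"])
E
python3 - <<'E'
from nd import *
cen=np.load("cen.npy");cen=cen-1.5*d;np.save("cen.npy",cen)
z=np.load("w5.npz",allow_pickle=True)
print(read("wrist",cen,z["p"],z["c"].item(),10)[:4])
t0=cv2.imread("pics/top0.png");print(read("top",cen+36*d,t0,camera_params("top"))[:4])
E
python3 nd.py top side
```

```text
(np.float64(125.49259712016956), np.float64(5332.79248046875), array([1., 2.]), np.float64(0.73))
(np.float64(359.13245414546384), np.float64(2419.80615234375), array([-1.7,  2. ]), np.float64(1.0))
top deg 124.5 mm 3.46 q 2082 [-0.3  0. ] 1.0
side deg 255.0 mm 7.08 q 2420 [ 6. -6.] 1.0
t 6.60 [443.2 -71.3 141.4] F [ 1.3 -0.  -1.7] r 51.9 rel 54.3 w 85.5
```

{"api": "drive_tool", "payload": {"moves": [{"x": 0.001,"y": 0,"z": -0.04,"twist": 0},{"x": 0.002,"y": 0,"z": -0.08,"twist": 0},{"x": 0.002,"y": 0,"z": -0.105,"twist": 0},{"x": 0.002,"y": 0,"z": -0.105,"twist": 0},{"x": 0.002,"y": 0,"z": -0.105,"twist": 0},{"x": 0.002,"y": 0,"z": -0.105,"twist": 0},{"x": 0.002,"y": 0,"z": -0.105,"twist": 0},{"x": 0.002,"y": 0,"z": -0.105,"twist": 0}]}}

```text
time: 7.37
tcp_pos: [444.6, -72.4, 100.1]
tool_rot: [1.965, 2.449, 0.001]
contact_force: [-0.3, -0.2, -0.4]
gripper_width: 85.4
gripper_force: 0.0
```

{"api": "drive_tool", "payload": {"moves": [{"x": 0,"y": 0,"z": 0,"twist": 0},{"x": 0,"y": 0,"z": 0,"twist": 0},{"x": 0,"y": 0,"z": 0,"twist": 0},{"x": 0,"y": 0,"z": 0,"twist": 0},{"x": 0,"y": 0,"z": 0,"twist": 0},{"x": 0,"y": 0,"z": 0,"twist": 0},{"x": 0,"y": 0,"z": 0,"twist": 0},{"x": 0,"y": 0,"z": 0,"twist": 0}], "fingers": 1, "grip_force": 20}}

```text
time: 8.03
tcp_pos: [444.5, -72.5, 99.4]
tool_rot: [1.966, 2.449, 0.001]
contact_force: [1.5, -0.7, -0.7]
gripper_width: 11.8
gripper_force: 21.0
```

```bash
sed -i 's/slack=6/slack=4/' nd.py; python3 nd.py top wrist
python3 - <<'E'
from h import *
o=get_obs();t=o["tcp_pos"]
p,_=get_image("wrist");q,_=get_image("top")
cv2.imwrite("pics/w6.png",np.vstack([p[:,:,::-1],q[195:300,90:370,::-1].repeat(2,0).repeat(2,1)])[::1,::1][:600])
# waypoints for CW sweep from rel
S=np.array([491.2,-92.0]);v=t[:2]-S;r=np.hypot(*v);a=np.arctan2(v[1],v[0]);print("r",r,np.degrees(a))
E
```

```text
top deg 125.1 mm 3.47 q 2368 [-0.7  0. ] 1.0
wrist deg 298.3 mm 8.28 q 3359 [1.3 1.7] 0.57
t 8.03 [444.5 -72.5  99.4] F [ 1.5 -0.7 -0.7] r 50.1 rel 55.0 w 11.8
r 50.556779188903505 157.3902072071253
```

View pics/w6.png

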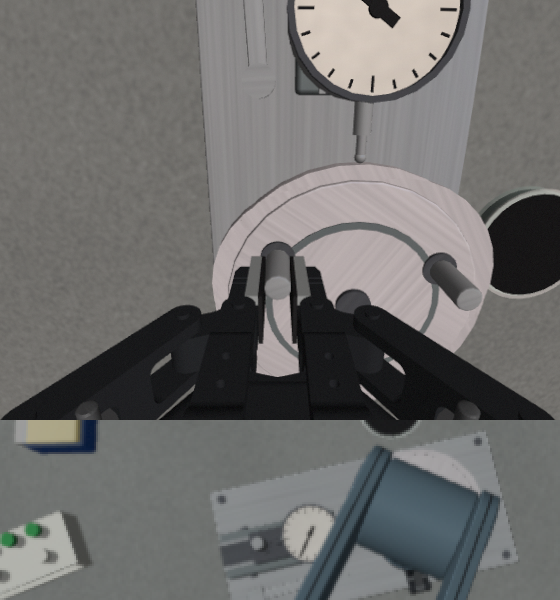

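The lug is held, and both views show the needle at about 125°. I'll compute rounded waypoints for a clockwise sweep in 30° steps.

Run:
```python
import numpy as np
r=51.5/400
for k in range(14):
    a0=np.radians(157.4-30*k);a=a0-np.radians(3.75)*np.arange(1,9)
    print(k,"["+", ".join('{"x": %.4f, "y": %.4f, "z": 0, "twist": 0}'%(r*(np.cos(b)-np.cos(a0)),r*(np.sin(b)-np.sin(a0))) for b in a)+"]")
```

```text
0 [{"x": 0.0035, "y": 0.0077, "z": 0, "twist": 0}, {"x": 0.0075, "y": 0.0151, "z": 0, "twist": 0}, {"x": 0.0119, "y": 0.0222, "z": 0, "twist": 0}, {"x": 0.0169, "y": 0.0291, "z": 0, "twist": 0}, {"x": 0.0222, "y": 0.0356, "z": 0, "twist": 0}, {"x": 0.0280, "y": 0.0417, "z": 0, "twist": 0}, {"x": 0.0341, "y": 0.0475, "z": 0, "twist": 0}, {"x": 0.0407, "y": 0.0528, "z": 0, "twist": 0}]
1 [{"x": 0.0069, "y": 0.0049, "z": 0, "twist": 0}, {"x": 0.0140, "y": 0.0093, "z": 0, "twist": 0}, {"x": 0.0215, "y": 0.0133, "z": 0, "twist": 0}, {"x": 0.0291, "y": 0.0168, "z": 0, "twist": 0}, {"x": 0.0370, "y": 0.0197, "z": 0, "twist": 0}, {"x": 0.0451, "y": 0.0221, "z": 0, "twist": 0}, {"x": 0.0533, "y": 0.0240, "z": 0, "twist": 0}, {"x": 0.0616, "y": 0.0254, "z": 0, "twist": 0}]
2 [{"x": 0.0084, "y": 0.0008, "z": 0, "twist": 0}, {"x": 0.0168, "y": 0.0011, "z": 0, "twist": 0}, {"x": 0.0252, "y": 0.0008, "z": 0, "twist": 0}, {"x": 0.0336, "y": -0.0001, "z": 0, "twist": 0}, {"x": 0.0419, "y": -0.0014, "z": 0, "twist": 0}, {"x": 0.0501, "y": -0.0034, "z": 0, "twist": 0}, {"x": 0.0582, "y": -0.0058, "z":
[... 3717 characters left out ...]
51, "z": 0, "twist": 0}, {"x": 0.0119, "y": 0.0222, "z": 0, "twist": 0}, {"x": 0.0169, "y": 0.0291, "z": 0, "twist": 0}, {"x": 0.0222, "y": 0.0356, "z": 0, "twist": 0}, {"x": 0.0280, "y": 0.0417, "z": 0, "twist": 0}, {"x": 0.0341, "y": 0.0475, "z": 0, "twist": 0}, {"x": 0.0407, "y": 0.0528, "z": 0, "twist": 0}]
13 [{"x": 0.0069, "y": 0.0049, "z": 0, "twist": 0}, {"x": 0.0140, "y": 0.0093, "z": 0, "twist": 0}, {"x": 0.0215, "y": 0.0133, "z": 0, "twist": 0}, {"x": 0.0291, "y": 0.0168, "z": 0, "twist": 0}, {"x": 0.0370, "y": 0.0197, "z": 0, "twist": 0}, {"x": 0.0451, "y": 0.0221, "z": 0, "twist": 0}, {"x": 0.0533, "y": 0.0240, "z": 0, "twist": 0}, {"x": 0.0616, "y": 0.0254, "z": 0, "twist": 0}]
```

{"api": "drive_tool", "payload": {"moves": [{"x": 0.0035,"y": 0.0077,"z": 0,"twist": 0},{"x": 0.0075,"y": 0.0151,"z": 0,"twist": 0},{"x": 0.012,"y": 0.022,"z": 0,"twist": 0},{"x": 0.017,"y": 0.029,"z": 0,"twist": 0},{"x": 0.022,"y": 0.0355,"z": 0,"twist": 0},{"x": 0.028,"y": 0.0415,"z": 0,"twist": 0},{"x": 0.034,"y": 0.0475,"z": 0,"twist": 0},{"x": 0.0407,"y": 0.0528,"z": 0,"twist": 0}]}}

```text
time: 8.9
tcp_pos: [460.5, -51.0, 99.4]
tool_rot: [1.966, 2.451, -0.0]
contact_force: [0.2, -4.6, 2.2]
gripper_width: 12.0
gripper_force: 21.2
```

```bash
python3 nd.py top wrist
```

```text
top deg 122.3 mm 3.40 q 1105 [3.7 4. ] 1.0
wrist deg 125.8 mm 3.49 q 5507 [1.  1.7] 0.79
t 8.90 [460.5 -51.   99.4] F [ 0.2 -4.6  2.2] r 50.8 rel 24.2 w 12.0
```

{"api": "drive_tool", "payload": {"moves": [{"x": 0.007,"y": 0.005,"z": 0,"twist": 0},{"x": 0.014,"y": 0.0093,"z": 0,"twist": 0},{"x": 0.0215,"y": 0.0133,"z": 0,"twist": 0},{"x": 0.029,"y": 0.0168,"z": 0,"twist": 0},{"x": 0.037,"y": 0.0197,"z": 0,"twist": 0},{"x": 0.045,"y": 0.022,"z": 0,"twist": 0},{"x": 0.0533,"y": 0.024,"z": 0,"twist": 0},{"x": 0.0616,"y": 0.0254,"z": 0,"twist": 0}]}}

```text
time: 9.67
tcp_pos: [484.6, -40.5, 99.4]
tool_rot: [-1.965, -2.449, 0.0]
contact_force: [-3.5, -1.7, 6.5]
gripper_width: 11.9
gripper_force: 21.6
```

```bash
python3 nd.py top wrist
```

```text
top deg 129.5 mm 3.60 q 2258 [0.  3.3] 1.0
wrist deg 206.9 mm 5.75 q 5676 [0.3 1.3] 0.85
t 9.67 [484.6 -40.5  99.4] F [-3.5 -1.7  6.5] r 51.6 rel -5.5 w 11.9
```

{"api": "drive_tool", "payload": {"moves": [{"x": 0.0084,"y": 0.0008,"z": 0,"twist": 0},{"x": 0.0168,"y": 0.0011,"z": 0,"twist": 0},{"x": 0.0252,"y": 0.0008,"z": 0,"twist": 0},{"x": 0.0336,"y": 0,"z": 0,"twist": 0},{"x": 0.042,"y": -0.0014,"z": 0,"twist": 0},{"x": 0.05,"y": -0.0034,"z": 0,"twist": 0},{"x": 0.058,"y": -0.0058,"z": 0,"twist": 0},{"x": 0.066,"y": -0.0088,"z": 0,"twist": 0}]}}

```text
time: 10.43
tcp_pos: [510.8, -43.2, 99.3]
tool_rot: [-1.965, -2.448, -0.001]
contact_force: [-2.2, 2.8, 7.5]
gripper_width: 11.7
gripper_force: 21.6
```

```bash
python3 nd.py top wrist
```

```text
top deg 149.2 mm 4.14 q 1505 [-2.   0.7] 1.0
wrist deg 130.2 mm 3.62 q 5789 [0.3 2. ] 0.74
t 10.43 [510.8 -43.2  99.3] F [-2.2  2.8  7.5] r 52.6 rel -34.7 w 11.7
```

{"api": "drive_tool", "payload": {"moves": [{"x": 0.0077,"y": -0.0035,"z": 0,"twist": 0},{"x": 0.0151,"y": -0.0075,"z": 0,"twist": 0},{"x": 0.022,"y": -0.012,"z": 0,"twist": 0},{"x": 0.029,"y": -0.017,"z": 0,"twist": 0},{"x": 0.0355,"y": -0.022,"z": 0,"twist": 0},{"x": 0.0415,"y": -0.028,"z": 0,"twist": 0},{"x": 0.0475,"y": -0.034,"z": 0,"twist": 0},{"x": 0.0528,"y": -0.0407,"z": 0,"twist": 0}]}}

```text
time: 11.2
tcp_pos: [532.8, -58.9, 99.4]
tool_rot: [-1.966, -2.449, -0.004]
contact_force: [0.9, 4.9, 4.2]
gripper_width: 11.6
gripper_force: 21.4
```

```bash
python3 nd.py top wrist
```

```text
top deg 282.7 mm 7.85 q 2155 [4.  1.3] 1.0
wrist deg 93.6 mm 2.60 q 1330 [ 4.  -1.7] 0.48
t 11.20 [532.8 -58.9  99.4] F [0.9 4.9 4.2] r 53.4 rel -64.4 w 11.6
```

{"api": "drive_tool", "payload": {"moves": [{"x": 0.005,"y": -0.007,"z": 0,"twist": 0},{"x": 0.0093,"y": -0.014,"z": 0,"twist": 0},{"x": 0.0133,"y": -0.0215,"z": 0,"twist": 0},{"x": 0.0168,"y": -0.029,"z": 0,"twist": 0},{"x": 0.0197,"y": -0.037,"z": 0,"twist": 0},{"x": 0.022,"y": -0.045,"z": 0,"twist": 0},{"x": 0.024,"y": -0.0533,"z": 0,"twist": 0},{"x": 0.0254,"y": -0.0616,"z": 0,"twist": 0}]}}

```text
time: 11.97
tcp_pos: [544.1, -84.5, 99.4]
tool_rot: [1.965, 2.449, 0.005]
contact_force: [5.3, 3.5, 1.5]
gripper_width: 12.0
gripper_force: 21.2
```

```bash
python3 nd.py top
```

```text
top deg 300.4 mm 8.34 q 1067 [4. 4.] 1.0
t 11.97 [544.1 -84.5  99.4] F [5.3 3.5 1.5] r 53.8 rel -94.6 w 12.0
```

{"api": "drive_tool", "payload": {"moves": [{"x": 0.0008,"y": -0.0084,"z": 0,"twist": 0},{"x": 0.0011,"y": -0.0168,"z": 0,"twist": 0},{"x": 0.0008,"y": -0.0252,"z": 0,"twist": 0},{"x": 0,"y": -0.0336,"z": 0,"twist": 0},{"x": -0.0014,"y": -0.042,"z": 0,"twist": 0},{"x": -0.0034,"y": -0.05,"z": 0,"twist": 0},{"x": -0.0058,"y": -0.058,"z": 0,"twist": 0},{"x": -0.0088,"y": -0.066,"z": 0,"twist": 0}]}}

```text
time: 12.68
tcp_pos: [540.7, -111.8, 99.5]
tool_rot: [1.965, 2.448, 0.004]
contact_force: [5.7, 0.6, 0.6]
gripper_width: 11.5
gripper_force: 21.1
```

```bash
python3 nd.py top
```

```text
top deg 157.6 mm 4.38 q 1858 [-2.   1.7] 1.0
t 12.68 [ 540.7 -111.8   99.5] F [5.7 0.6 0.6] r 53.8 rel -124.2 w 11.5
```

Run:
```python
import cv2,glob,numpy as np
ys,xs=np.mgrid[-40:40:1/3,-40:40:1/3];m=np.hypot(xs,ys)<30
for f in sorted(glob.glob("pics/n_*_*.png"),key=lambda s:float(s[:-4].split("_")[-1])):
    r=cv2.imread(f,0)
    if r.shape==xs.shape: print(f,"white frac %.2f"%(r[m]<100).mean(),"q".__len__() and ["%.2f"%(r[m&((xs<0)==a)&((ys<0)==b)]<100).mean() for a in(1,0) for b in(1,0)])
```

```text
pics/n_side_6.60.png white frac 0.16 ['0.02', '0.00', '0.60', '0.03']
pics/n_top_6.60.png white frac 0.68 ['0.33', '0.72', '0.72', '0.96']
pics/n_top_8.03.png white frac 0.78 ['0.59', '0.72', '0.85', '0.96']
pics/n_wrist_8.03.png white frac 0.95 ['0.97', '0.96', '0.94', '0.92']
pics/n_wrist_8.90.png white frac 0.91 ['0.97', '0.80', '0.94', '0.93']
pics/n_top_8.90.png white frac 0.15 ['0.06', '0.09', '0.00', '0.42']
pics/n_wrist_9.67.png white frac 0.92 ['0.94', '0.97', '0.96', '0.81']
pics/n_top_9.67.png white frac 0.41 ['0.90', '0.14', '0.61', '0.00']
pics/n_wrist_10.43.png white frac 0.92 ['0.97', '0.83', '0.94', '0.94']
pics/n_top_10.43.png white frac 0.52 ['0.96', '0.26', '0.86', '0.03']
pics/n_wrist_11.20.png white frac 0.98 ['0.98', '1.00', '0.95', '0.99']
pics/n_top_11.20.png white frac 0.22 ['0.25', '0.00', '0.63', '0.00']
pics/n_top_11.97.png white frac 0.07 ['0.00', '0.03', '0.00', '0.25']
pics/n_top_12.68.png white frac 0.63 ['0.20', '0.73', '0.60', '0.97']
```

The forearm hides the dial here. I'll turn lug A on to φ=210, then switch to the next lug, which will be on the gauge side where the wrist camera can see the dial.

{"api": "drive_tool", "payload": {"moves": [{"x": -0.0035,"y": -0.0077,"z": 0,"twist": 0},{"x": -0.0075,"y": -0.0151,"z": 0,"twist": 0},{"x": -0.012,"y": -0.022,"z": 0,"twist": 0},{"x": -0.017,"y": -0.029,"z": 0,"twist": 0},{"x": -0.022,"y": -0.0355,"z": 0,"twist": 0},{"x": -0.028,"y": -0.0415,"z": 0,"twist": 0},{"x": -0.034,"y": -0.0475,"z": 0,"twist": 0},{"x": -0.0407,"y": -0.0528,"z": 0,"twist": 0}]}}

```text
time: 13.4
tcp_pos: [523.9, -133.5, 99.5]
tool_rot: [1.965, 2.448, 0.001]
contact_force: [4.8, -1.8, 0.1]
gripper_width: 11.7
gripper_force: 21.1
```

```bash
python3 nd.py top
```

```text
top deg 126.2 mm 3.50 q 2597 [-1.3  0.3] 1.0
t 13.40 [ 523.9 -133.5   99.5] F [ 4.8 -1.8  0.1] r 53.2 rel -154.0 w 11.7
```

{"api": "drive_tool", "payload": {"moves": [{"x": 0,"y": 0,"z": 0,"twist": 0},{"x": 0,"y": 0,"z": 0,"twist": 0},{"x": 0,"y": 0,"z": 0,"twist": 0},{"x": 0,"y": 0,"z": 0,"twist": 0},{"x": 0,"y": 0,"z": 0,"twist": 0},{"x": 0,"y": 0,"z": 0.03,"twist": 0},{"x": 0,"y": 0,"z": 0.08,"twist": 0},{"x": 0,"y": 0,"z": 0.105,"twist": 0}], "fingers": 0}}

```text
time: 14.12
tcp_pos: [523.2, -133.1, 142.7]
tool_rot: [1.965, 2.45, 0.0]
contact_force: [0.9, 0.8, 0.3]
gripper_width: 85.3
gripper_force: 0.0
```

```bash
python3 nd.py top wrist
```

```text
top deg 125.5 mm 3.49 q 2577 [-0.7  0. ] 1.0
wrist deg 272.8 mm 7.58 q 0 [-4. -4.] 0.0
t 14.12 [ 523.2 -133.1  142.7] F [0.9 0.8 0.3] r 52.5 rel -154.2 w 85.3
```

The top camera reads clearly again (3.50 mm at φ=210). I'll re-grip A and carry on around.

{"api": "drive_tool", "payload": {"moves": [{"x": 0,"y": 0,"z": -0.04,"twist": 0},{"x": 0,"y": 0,"z": -0.08,"twist": 0},{"x": 0,"y": 0,"z": -0.105,"twist": 0},{"x": 0,"y": 0,"z": -0.105,"twist": 0},{"x": 0,"y": 0,"z": -0.105,"twist": 0},{"x": 0,"y": 0,"z": -0.105,"twist": 0},{"x": 0,"y": 0,"z": -0.105,"twist": 0},{"x": 0,"y": 0,"z": -0.105,"twist": 0}]}}

```text
time: 14.88
tcp_pos: [523.3, -133.3, 100.0]
tool_rot: [1.965, 2.449, 0.0]
contact_force: [0.0, -0.3, 0.4]
gripper_width: 85.7
gripper_force: 0.0
```

{"api": "drive_tool", "payload": {"moves": [{"x": 0,"y": 0,"z": 0,"twist": 0},{"x": 0,"y": 0,"z": 0,"twist": 0},{"x": 0,"y": 0,"z": 0,"twist": 0},{"x": 0,"y": 0,"z": 0,"twist": 0},{"x": 0,"y": 0,"z": 0,"twist": 0},{"x": 0,"y": 0,"z": 0,"twist": 0},{"x": 0,"y": 0,"z": 0,"twist": 0},{"x": 0,"y": 0,"z": 0,"twist": 0}], "fingers": 1}}

```text
time: 15.55
tcp_pos: [522.9, -133.1, 99.4]
tool_rot: [1.966, 2.45, 0.0]
contact_force: [0.7, 0.4, 1.0]
gripper_width: 12.0
gripper_force: 20.6
```

{"api": "drive_tool", "payload": {"moves": [{"x": -0.0035,"y": -0.0025,"z": 0,"twist": 0},{"x": -0.007,"y": -0.005,"z": 0,"twist": 0},{"x": -0.0105,"y": -0.007,"z": 0,"twist": 0},{"x": -0.014,"y": -0.0093,"z": 0,"twist": 0},{"x": -0.0177,"y": -0.0115,"z": 0,"twist": 0},{"x": -0.0215,"y": -0.0133,"z": 0,"twist": 0},{"x": -0.025,"y": -0.015,"z": 0,"twist": 0},{"x": -0.029,"y": -0.0168,"z": 0,"twist": 0}]}}

```text
time: 16.22
tcp_pos: [511.0, -139.5, 99.4]
tool_rot: [-1.966, -2.45, -0.001]
contact_force: [0.9, 4.4, 3.8]
gripper_width: 11.7
gripper_force: 20.8
```

```bash
python3 nd.py top
```

```text
top deg 125.4 mm 3.48 q 2567 [-0.7  0. ] 1.0
t 16.22 [ 511.  -139.5   99.4] F [0.9 4.4 3.8] r 51.8 rel -169.5 w 11.7
```

{"api": "drive_tool", "payload": {"moves": [{"x": -0.004,"y": -0.0015,"z": 0,"twist": 0},{"x": -0.008,"y": -0.003,"z": 0,"twist": 0},{"x": -0.012,"y": -0.0043,"z": 0,"twist": 0},{"x": -0.016,"y": -0.0053,"z": 0,"twist": 0},{"x": -0.02,"y": -0.0063,"z": 0,"twist": 0},{"x": -0.0242,"y": -0.0072,"z": 0,"twist": 0},{"x": -0.0283,"y": -0.008,"z": 0,"twist": 0},{"x": -0.0325,"y": -0.0086,"z": 0,"twist": 0}]}}

```text
time: 16.93
tcp_pos: [498.1, -142.7, 99.3]
tool_rot: [-1.966, -2.45, -0.001]
contact_force: [1.5, 6.6, 3.5]
gripper_width: 11.4
gripper_force: 20.8
```

```bash
python3 nd.py top
```

```text
top deg 125.3 mm 3.48 q 2571 [-0.7  0. ] 1.0
t 16.93 [ 498.1 -142.7   99.3] F [1.5 6.6 3.5] r 51.4 rel 175.8 w 11.4
```

{"api": "drive_tool", "payload": {"moves": [{"x": -0.0042,"y": -0.0005,"z": 0,"twist": 0},{"x": -0.0084,"y": -0.0008,"z": 0,"twist": 0},{"x": -0.0126,"y": -0.001,"z": 0,"twist": 0},{"x": -0.0168,"y": -0.0011,"z": 0,"twist": 0},{"x": -0.021,"y": -0.001,"z": 0,"twist": 0},{"x": -0.0252,"y": -0.0008,"z": 0,"twist": 0},{"x": -0.0294,"y": -0.0004,"z": 0,"twist": 0},{"x": -0.0336,"y": 0,"z": 0,"twist": 0}]}}

```text
time: 17.65
tcp_pos: [485.1, -142.5, 99.4]
tool_rot: [1.966, 2.45, 0.002]
contact_force: [2.9, 6.2, 2.9]
gripper_width: 11.8
gripper_force: 20.8
```

```bash
python3 nd.py top
```

```text
top deg 125.1 mm 3.48 q 2541 [-0.7  0. ] 1.0
t 17.65 [ 485.1 -142.5   99.4] F [2.9 6.2 2.9] r 51.0 rel 161.1 w 11.8
```

{"api": "drive_tool", "payload": {"moves": [{"x": -0.0042,"y": 0.0006,"z": 0,"twist": 0},{"x": -0.0083,"y": 0.0013,"z": 0,"twist": 0},{"x": -0.0124,"y": 0.0022,"z": 0,"twist": 0},{"x": -0.0165,"y": 0.0033,"z": 0,"twist": 0},{"x": -0.0206,"y": 0.0044,"z": 0,"twist": 0},{"x": -0.0246,"y": 0.0057,"z": 0,"twist": 0},{"x": -0.0286,"y": 0.0071,"z": 0,"twist": 0},{"x": -0.0325,"y": 0.0087,"z": 0,"twist": 0}]}}

```text
time: 18.37
tcp_pos: [472.7, -139.1, 99.4]
tool_rot: [1.966, 2.449, 0.003]
contact_force: [5.7, 6.8, 0.4]
gripper_width: 11.9
gripper_force: 20.7
```

```bash
python3 nd.py top
```

```text
top deg 134.3 mm 3.73 q 2602 [-1.  0.] 1.0
t 18.37 [ 472.7 -139.1   99.4] F [5.7 6.8 0.4] r 50.7 rel 146.6 w 11.9
```

{"api": "drive_tool", "payload": {"moves": [{"x": -0.0039,"y": 0.0017,"z": 0,"twist": 0},{"x": -0.0077,"y": 0.0035,"z": 0,"twist": 0},{"x": -0.0114,"y": 0.0054,"z": 0,"twist": 0},{"x": -0.0151,"y": 0.0075,"z": 0,"twist": 0},{"x": -0.0187,"y": 0.0096,"z": 0,"twist": 0},{"x": -0.0222,"y": 0.0119,"z": 0,"twist": 0},{"x": -0.0257,"y": 0.0143,"z": 0,"twist": 0},{"x": -0.0291,"y": 0.0169,"z": 0,"twist": 0}]}}

```text
time: 19.08
tcp_pos: [461.7, -132.9, 99.4]
tool_rot: [1.965, 2.448, 0.003]
contact_force: [8.1, 5.4, -1.3]
gripper_width: 11.5
gripper_force: 20.5
```

```bash
python3 nd.py top
```

```text
top deg 252.0 mm 7.00 q 2490 [-1.7  0. ] 1.0
t 19.08 [ 461.7 -132.9   99.4] F [ 8.1  5.4 -1.3] r 50.4 rel 132.3 w 11.5
```

{"api": "drive_tool", "payload": {"moves": [{"x": -0.0033,"y": 0.0026,"z": 0,"twist": 0},{"x": -0.0065,"y": 0.0053,"z": 0,"twist": 0},{"x": -0.0096,"y": 0.0081,"z": 0,"twist": 0},{"x": -0.0126,"y": 0.0111,"z": 0,"twist": 0},{"x": -0.0156,"y": 0.0141,"z": 0,"twist": 0},{"x": -0.0184,"y": 0.0172,"z": 0,"twist": 0},{"x": -0.0211,"y": 0.0205,"z": 0,"twist": 0},{"x": -0.0237,"y": 0.0238,"z": 0,"twist": 0}]}}

```text
time: 19.8
tcp_pos: [452.4, -124.1, 99.4]
tool_rot: [1.964, 2.447, 0.002]
contact_force: [7.4, 3.0, -3.6]
gripper_width: 11.7
gripper_force: 20.4
```

```bash
python3 nd.py top
```

```text
top deg 302.5 mm 8.40 q 2640 [-2.   0.7] 1.0
t 19.80 [ 452.4 -124.1   99.4] F [ 7.4  3.  -3.6] r 50.2 rel 117.6 w 11.7
```

{"api": "drive_tool", "payload": {"moves": [{"x": -0.0026,"y": 0.0034,"z": 0,"twist": 0},{"x": -0.0049,"y": 0.0069,"z": 0,"twist": 0},{"x": -0.0071,"y": 0.0104,"z": 0,"twist": 0},{"x": -0.0093,"y": 0.014,"z": 0,"twist": 0},{"x": -0.0114,"y": 0.0177,"z": 0,"twist": 0},{"x": -0.0133,"y": 0.0215,"z": 0,"twist": 0},{"x": -0.0151,"y": 0.0253,"z": 0,"twist": 0},{"x": -0.0168,"y": 0.0291,"z": 0,"twist": 0}]}}

```text
time: 20.52
tcp_pos: [445.4, -113.0, 99.5]
tool_rot: [1.964, 2.447, 0.0]
contact_force: [5.0, 0.1, -3.2]
gripper_width: 11.8
gripper_force: 20.3
```

```bash
python3 nd.py top
```

```text
top deg 276.1 mm 7.67 q 2579 [-1.   0.3] 1.0
t 20.52 [ 445.4 -113.    99.5] F [ 5.   0.1 -3.2] r 50.1 rel 102.7 w 11.8
```

{"api": "drive_tool", "payload": {"moves": [{"x": -0.0015,"y": 0.0039,"z": 0,"twist": 0},{"x": -0.0029,"y": 0.0079,"z": 0,"twist": 0},{"x": -0.0041,"y": 0.0119,"z": 0,"twist": 0},{"x": -0.0053,"y": 0.016,"z": 0,"twist": 0},{"x": -0.0063,"y": 0.0201,"z": 0,"twist": 0},{"x": -0.0072,"y": 0.0242,"z": 0,"twist": 0},{"x": -0.008,"y": 0.0283,"z": 0,"twist": 0},{"x": -0.0086,"y": 0.0325,"z": 0,"twist": 0}]}}

```text
time: 21.23
tcp_pos: [441.2, -99.5, 99.4]
tool_rot: [1.965, 2.449, -0.0]
contact_force: [4.0, -1.1, -2.9]
gripper_width: 11.6
gripper_force: 20.4
```

```bash
python3 nd.py top
```

```text
top deg 163.3 mm 4.54 q 2466 [-1.   0.3] 1.0
t 21.23 [441.2 -99.5  99.4] F [ 4.  -1.1 -2.9] r 50.2 rel 86.4 w 11.6
```

{"api": "drive_tool", "payload": {"moves": [{"x": -0.0008,"y": 0.0084,"z": 0,"twist": 0},{"x": -0.0011,"y": 0.0168,"z": 0,"twist": 0},{"x": -0.0008,"y": 0.0252,"z": 0,"twist": 0},{"x": 0,"y": 0.0336,"z": 0,"twist": 0},{"x": 0.0014,"y": 0.0419,"z": 0,"twist": 0},{"x": 0.0034,"y": 0.05,"z": 0,"twist": 0},{"x": 0.0058,"y": 0.058,"z": 0,"twist": 0},{"x": 0.0088,"y": 0.066,"z": 0,"twist": 0}]}}

```text
time: 21.95
tcp_pos: [443.9, -72.2, 99.4]
tool_rot: [-1.966, -2.45, 0.001]
contact_force: [2.4, -4.0, 0.7]
gripper_width: 11.7
gripper_force: 20.6
```

```bash
python3 nd.py top
```

```text
top deg 125.6 mm 3.49 q 2403 [-1.   0.3] 1.0
t 21.95 [443.9 -72.2  99.4] F [ 2.4 -4.   0.7] r 50.8 rel 54.9 w 11.7
```

The circle is closed. The highest bulge stands about 4.9 mm, against at most 5 mm possible and roughly 3 mm on the other one. I'll fit its centre.

Run:
```python
import numpy as np
from scipy.optimize import least_squares
P=np.array([[460.5,-51],[484.6,-40.5],[510.8,-43.2],[532.8,-58.9],[544.1,-84.5],[540.7,-111.8],[523.9,-133.5],[511,-139.5],[498.1,-142.7],[485.1,-142.5],[472.7,-139.1],[461.7,-132.9],[452.4,-124.1],[445.4,-113],[441.2,-99.5],[443.9,-72.2]])
f=least_squares(lambda p:np.hypot(P[:,0]-p[0],P[:,1]-p[1])-p[2],[491,-92,52]);print(f.x,f.fun.round(1))
Q=P[9:15];h=np.array([0,.25,3.52,4.92,4.19,1.06])
for S in(f.x[:2],np.array([491.2,-92])):
    a=np.degrees(np.arctan2(Q[:,1]-S[1],Q[:,0]-S[0]))%360;print(a.round(1))
    for nm,g in(("cos",lambda x,w:np.where(abs(x)<w/2,.5+.5*np.cos(2*np.pi*x/w),0)),("cos2w",lambda x,w:np.where(abs(x)<w/2,(1-(2*x/w)**2).clip(0)**2,0)),("gau",lambda x,w:np.exp(-.5*(x/(w/4.7))**2))):
        r=least_squares(lambda p:p[0]*g(a-p[1],p[2])-h,[5,217,55],diff_step=1e-3);c=r.x[1]
        print(nm,r.x.round(2),r.fun.round(2),"hand",(S+f.x[2]*np.array([np.cos(np.radians(c)),np.sin(np.radians(c))])).round(1))
```

```text
[492.6189378  -91.45560553  51.82082529] [-0.2 -0.2 -0.3 -0.1  0.1  0.4  0.6 -0.4 -0.3 -0.2 -0.2 -0.1 -0.   0.1
  0.2  0.6]
[261.6 247.3 233.3 219.1 204.5 188.9]
cos [  5.21 216.48  78.51] [ 0.    0.32 -0.33  0.24 -0.08 -0.  ] hand [ 451.  -122.3]
cos2w [  5.16 216.45  74.24] [ 0.    0.24 -0.26  0.19 -0.04 -0.02] hand [ 450.9 -122.2]
gau [  5.32 216.51  74.35] [ 0.09  0.55 -0.49  0.33 -0.2   0.1 ] hand [ 451.  -122.3]
[263.1 248.6 234.2 219.6 204.6 188.5]
cos [  5.21 216.91  80.7 ] [ 0.    0.33 -0.33  0.24 -0.08 -0.01] hand [ 449.8 -123.1]
cos2w [  5.16 216.88  76.31] [ 0.    0.25 -0.27  0.19 -0.04 -0.02] hand [ 449.7 -123.1]
gau [  5.32 216.95  76.4 ] [ 0.09  0.55 -0.49  0.33 -0.2   0.09] hand [ 449.8 -123.1]
```

Run:
```python
import numpy as np
r=51.8/400
b=157.4
for e in(195,205,215,225,235,225,216):
    a0=np.radians(b);a=a0+np.radians(e-b)*np.minimum(np.arange(1,9),7)/7
    print(b,e,["%.4f,%.4f"%(r*(np.cos(t)-np.cos(a0)),r*(np.sin(t)-np.sin(a0))) for t in a[:7]]);b=e
```

```text
157.4 195 ['-0.0041,-0.0114', '-0.0072,-0.0232', '-0.0091,-0.0351', '-0.0099,-0.0472', '-0.0096,-0.0594', '-0.0081,-0.0714', '-0.0055,-0.0833']
195 205 ['0.0009,-0.0031', '0.0018,-0.0062', '0.0029,-0.0093', '0.0040,-0.0123', '0.0051,-0.0153', '0.0064,-0.0183', '0.0077,-0.0212']
205 215 ['0.0014,-0.0029', '0.0029,-0.0058', '0.0044,-0.0086', '0.0060,-0.0114', '0.0077,-0.0142', '0.0095,-0.0169', '0.0113,-0.0195']
215 225 ['0.0019,-0.0026', '0.0038,-0.0052', '0.0058,-0.0077', '0.0079,-0.0102', '0.0101,-0.0126', '0.0123,-0.0150', '0.0145,-0.0173']
225 235 ['0.0023,-0.0023', '0.0047,-0.0045', '0.0071,-0.0066', '0.0096,-0.0087', '0.0121,-0.0107', '0.0147,-0.0126', '0.0173,-0.0145']
235 225 ['-0.0026,0.0019', '-0.0052,0.0038', '-0.0077,0.0058', '-0.0102,0.0079', '-0.0126,0.0101', '-0.0150,0.0123', '-0.0173,0.0145']
225 216 ['-0.0020,0.0021', '-0.0040,0.0042', '-0.0060,0.0064', '-0.0078,0.0086', '-0.0097,0.0108', '-0.0115,0.0131', '-0.0132,0.0155']
```

{"api": "drive_tool", "payload": {"moves": [{"x": -0.004,"y": -0.0114,"z": 0,"twist": 0},{"x": -0.007,"y": -0.0232,"z": 0,"twist": 0},{"x": -0.009,"y": -0.035,"z": 0,"twist": 0},{"x": -0.01,"y": -0.0472,"z": 0,"twist": 0},{"x": -0.0096,"y": -0.0594,"z": 0,"twist": 0},{"x": -0.008,"y": -0.0714,"z": 0,"twist": 0},{"x": -0.0065,"y": -0.079,"z": 0,"twist": 0},{"x": -0.0055,"y": -0.0833,"z": 0,"twist": 0}]}}

```text
time: 22.67
tcp_pos: [442.2, -104.6, 99.4]
tool_rot: [-1.967, -2.449, -0.004]
contact_force: [5.7, 3.9, 2.0]
gripper_width: 11.9
gripper_force: 20.7
```

```bash
python3 nd.py top
```

```text
top deg 211.4 mm 5.87 q 2515 [-1.3 -0.3] 1.0
t 22.67 [ 442.2 -104.6   99.4] F [5.7 3.9 2. ] r 50.2 rel 92.3 w 11.9
```

{"api": "drive_tool", "payload": {"moves": [{"x": 0.0009,"y": -0.0031,"z": 0,"twist": 0},{"x": 0.0018,"y": -0.0062,"z": 0,"twist": 0},{"x": 0.0029,"y": -0.0093,"z": 0,"twist": 0},{"x": 0.004,"y": -0.0123,"z": 0,"twist": 0},{"x": 0.005,"y": -0.0153,"z": 0,"twist": 0},{"x": 0.0064,"y": -0.0183,"z": 0,"twist": 0},{"x": 0.0077,"y": -0.0212,"z": 0,"twist": 0},{"x": 0.0077,"y": -0.0212,"z": 0,"twist": 0}]}}

```text
time: 23.38
tcp_pos: [445.2, -112.8, 99.4]
tool_rot: [-1.966, -2.449, -0.004]
contact_force: [5.1, 3.7, 1.2]
gripper_width: 12.1
gripper_force: 20.7
```

```bash
python3 nd.py top
```

```text
top deg 274.2 mm 7.62 q 2519 [-1.   0.3] 1.0
t 23.38 [ 445.2 -112.8   99.4] F [5.1 3.7 1.2] r 50.1 rel 102.3 w 12.1
```

{"api": "drive_tool", "payload": {"moves": [{"x": 0.0014,"y": -0.0029,"z": 0,"twist": 0},{"x": 0.0029,"y": -0.0058,"z": 0,"twist": 0},{"x": 0.0044,"y": -0.0086,"z": 0,"twist": 0},{"x": 0.006,"y": -0.0114,"z": 0,"twist": 0},{"x": 0.0077,"y": -0.0142,"z": 0,"twist": 0},{"x": 0.0095,"y": -0.0169,"z": 0,"twist": 0},{"x": 0.0113,"y": -0.0195,"z": 0,"twist": 0},{"x": 0.0113,"y": -0.0195,"z": 0,"twist": 0}]}}

```text
time: 24.1
tcp_pos: [449.5, -120.3, 99.4]
tool_rot: [-1.965, -2.449, -0.004]
contact_force: [4.8, 4.1, 1.7]
gripper_width: 11.7
gripper_force: 20.8
```

```bash
python3 nd.py top
```

```text
top deg 301.9 mm 8.38 q 2596 [-1.7  0.7] 1.0
t 24.10 [ 449.5 -120.3   99.4] F [4.8 4.1 1.7] r 50.1 rel 112.2 w 11.7
```

{"api": "drive_tool", "payload": {"moves": [{"x": 0.0019,"y": -0.0026,"z": 0,"twist": 0},{"x": 0.0038,"y": -0.0052,"z": 0,"twist": 0},{"x": 0.0058,"y": -0.0077,"z": 0,"twist": 0},{"x": 0.0079,"y": -0.0102,"z": 0,"twist": 0},{"x": 0.0101,"y": -0.0126,"z": 0,"twist": 0},{"x": 0.0123,"y": -0.015,"z": 0,"twist": 0},{"x": 0.0145,"y": -0.0173,"z": 0,"twist": 0},{"x": 0.0145,"y": -0.0173,"z": 0,"twist": 0}]}}

```text
time: 24.82
tcp_pos: [455.0, -127.0, 99.3]
tool_rot: [-1.965, -2.448, -0.004]
contact_force: [3.7, 3.9, 3.4]
gripper_width: 11.6
gripper_force: 20.8
```

```bash
python3 nd.py top
```

```text
top deg 295.3 mm 8.20 q 2579 [-1.3  0.3] 1.0
t 24.82 [ 455.  -127.    99.3] F [3.7 3.9 3.4] r 50.2 rel 122.2 w 11.6
```

{"api": "drive_tool", "payload": {"moves": [{"x": 0.0023,"y": -0.0023,"z": 0,"twist": 0},{"x": 0.0047,"y": -0.0045,"z": 0,"twist": 0},{"x": 0.0071,"y": -0.0066,"z": 0,"twist": 0},{"x": 0.0096,"y": -0.0087,"z": 0,"twist": 0},{"x": 0.0121,"y": -0.0107,"z": 0,"twist": 0},{"x": 0.0147,"y": -0.0126,"z": 0,"twist": 0},{"x": 0.0173,"y": -0.0145,"z": 0,"twist": 0},{"x": 0.0173,"y": -0.0145,"z": 0,"twist": 0}]}}

```text
time: 25.53
tcp_pos: [461.6, -132.8, 99.3]
tool_rot: [-1.964, -2.448, -0.003]
contact_force: [1.8, 5.1, 4.7]
gripper_width: 12.0
gripper_force: 20.9
```

```bash
python3 nd.py top
```

```text
top deg 253.2 mm 7.03 q 2544 [-1.3  0. ] 1.0
t 25.53 [ 461.6 -132.8   99.3] F [1.8 5.1 4.7] r 50.3 rel 132.2 w 12.0
```

Readings going both ways agree, and the flanks are symmetric about hand angle 115.2°. I'll go back there.

{"api": "drive_tool", "payload": {"moves": [{"x": -0.004,"y": 0.003,"z": 0,"twist": 0},{"x": -0.008,"y": 0.0064,"z": 0,"twist": 0},{"x": -0.012,"y": 0.0098,"z": 0,"twist": 0},{"x": -0.016,"y": 0.0138,"z": 0,"twist": 0},{"x": -0.02,"y": 0.018,"z": 0,"twist": 0},{"x": -0.0235,"y": 0.0222,"z": 0,"twist": 0},{"x": -0.0265,"y": 0.026,"z": 0,"twist": 0},{"x": -0.0265,"y": 0.026,"z": 0,"twist": 0}]}}

```text
time: 26.25
tcp_pos: [451.7, -123.2, 99.4]
tool_rot: [-1.966, -2.45, -0.003]
contact_force: [3.7, 2.7, 0.8]
gripper_width: 11.4
gripper_force: 20.7
```

```bash
python3 nd.py top
python3 - <<'E'
import numpy as np
from scipy.optimize import least_squares
a=np.array([92.3,102.3,112.2,122.2,132.2,102.7,117.6,132.3,86.4,146.6]);h=np.array([5.87,7.62,8.38,8.20,7.03,7.67,8.40,7.0,4.54,3.73])
m=h>5.5
for p in(2,4):
    x=a[m]-115;r=least_squares(lambda q:q[0]-q[1]*(x-q[2])**2+(q[3]*(x-q[2])**4 if p==4 else 0)-h[m],[8.4,.005,0,0]);print(r.x,r.fun.round(2))
E
```

```text
top deg 303.1 mm 8.42 q 2584 [-1.3  0.3] 1.0
t 26.25 [ 451.7 -123.2   99.4] F [3.7 2.7 0.8] r 50.2 rel 116.4 w 11.4
[8.43073914e+00 4.87513704e-03 2.13562539e-01 0.00000000e+00] [ 0.   -0.    0.01 -0.01 -0.01 -0.    0.    0.01]
[ 8.42904453e+00  4.84550049e-03  2.07106729e-01 -6.24823757e-08] [-0.    0.    0.01 -0.01 -0.01 -0.    0.    0.01]
```

{"api": "drive_tool", "payload": {"moves": [{"x": -0.0009,"y": 0.001,"z": 0,"twist": 0},{"x": -0.0017,"y": 0.0021,"z": 0,"twist": 0},{"x": -0.0017,"y": 0.0021,"z": 0,"twist": 0},{"x": -0.0017,"y": 0.0021,"z": 0,"twist": 0},{"x": -0.0017,"y": 0.0021,"z": 0,"twist": 0},{"x": -0.0017,"y": 0.0021,"z": 0,"twist": 0},{"x": -0.0017,"y": 0.0021,"z": 0,"twist": 0},{"x": -0.0017,"y": 0.0021,"z": 0,"twist": 0}]}}

```text
time: 26.97
tcp_pos: [451.3, -122.7, 99.4]
tool_rot: [-1.966, -2.45, -0.003]
contact_force: [5.2, 1.7, 0.6]
gripper_width: 11.4
gripper_force: 20.7
```

```bash
python3 nd.py top
python3 - <<'E'
from h import *
q,_=get_image("top");np.save("before.npy",q)
E
```

```text
top deg 303.4 mm 8.43 q 2556 [-1.3  0.3] 1.0
t 26.97 [ 451.3 -122.7   99.4] F [5.2 1.7 0.6] r 50.1 rel 115.6 w 11.4
```

{"api": "drive_tool", "payload": {"moves": [{"x": 0,"y": 0,"z": 0,"twist": 0},{"x": 0,"y": 0,"z": 0,"twist": 0},{"x": 0,"y": 0,"z": 0,"twist": 0},{"x": 0,"y": 0,"z": 0,"twist": 0},{"x": 0,"y": 0,"z": 0,"twist": 0},{"x": 0,"y": 0,"z": 0.03,"twist": 0},{"x": 0,"y": 0,"z": 0.09,"twist": 0},{"x": 0,"y": 0,"z": 0.15,"twist": 0}], "fingers": 0}}

```text
time: 27.73
tcp_pos: [449.8, -123.0, 159.1]
tool_rot: [-1.964, -2.448, 0.001]
contact_force: [0.6, -0.5, 0.3]
gripper_width: 85.4
gripper_force: 0.0
```

{"api": "drive_tool", "payload": {"moves": [{"x": -0.02,"y": 0.02,"z": 0.07,"twist": 0},{"x": -0.05,"y": 0.04,"z": 0.14,"twist": 0},{"x": -0.1,"y": 0.06,"z": 0.2,"twist": 0},{"x": -0.15,"y": 0.07,"z": 0.25,"twist": 0},{"x": -0.2,"y": 0.08,"z": 0.3,"twist": 0},{"x": -0.25,"y": 0.08,"z": 0.32,"twist": 0},{"x": -0.25,"y": 0.08,"z": 0.32,"twist": 0},{"x": -0.25,"y": 0.08,"z": 0.32,"twist": 0}]}}

```text
time: 28.4
tcp_pos: [350.6, -91.5, 287.9]
tool_rot: [1.966, 2.448, 0.0]
contact_force: [0.1, 0.2, -0.2]
gripper_width: 85.6
gripper_force: 0.0
```

```bash
python3 nd.py top
python3 - <<'E'
from h import *
q,_=get_image("top");cv2.imwrite("pics/fin.png",cv2.resize(q[150:320,160:380,::-1],None,fx=3.5,fy=3.5,interpolation=cv2.INTER_CUBIC)[:600,:800])
E
```

```text
top deg 303.5 mm 8.43 q 2525 [-1.3  0.3] 1.0
t 28.40 [350.6 -91.5 287.9] F [ 0.1  0.2 -0.2] r 140.2 rel 77.5 w 85.6
```

View pics/fin.png

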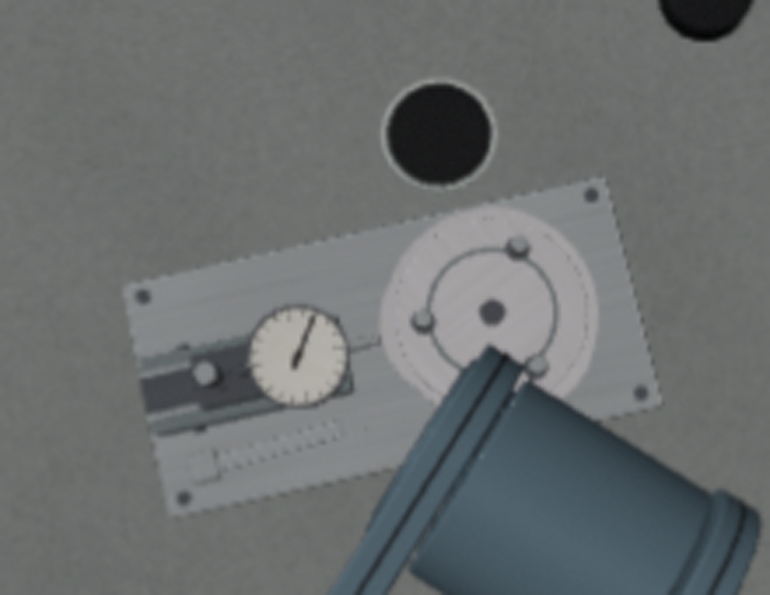

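The final view shows the needle at 303° (dial at (298,355)), the tip on the rim and the hand clear. Wrench and dish have not moved. Handing in.

```bash
python3 -c "
from cell import *
print(job_done())"
```

```text
the job is handed in; nothing more can be done
None
```

I handed the job in at about 28 s with the rim's highest spot, about 4.9 mm out, standing against the gauge tip (dial reading 8.43 mm); the platter went through one full slow turn, but the dial was hidden or unclear for about a third of it (roughly 90° to 210° round), where I relied on an incomplete camera view and the 5 mm limit on any bulge.

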